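# Slide a wheel hub through the L-slot of its holding plate

## Task

A bicycle drum-brake hub stands on the grey holding plate with its lower axle end down in the plate's L-shaped slot, in the long leg. Push the hub along the long leg to the corner, then along the short leg until it is fully home against the slot's far end, and leave it standing there. Only push it with the fingers: do not pinch, lift or tip it over, and leave the spare hub, the jar and the wrench around the plate where they are.

Things in the scene. Friction and masses are not known exactly. Their poses are not given: they have to be found in the camera images.
- hub: Upright loose aluminium hub, 0.3-0.65 kg, round about its z axis. Origin: centre of the drum underside, resting on the plate top. Upward: drum dia 64 mm from 0 to 24, barrel dia 36 to 42, flange dia 52 to 47, axle dia 12 to 62 mm. Below: lower axle end, dia 12, 18 mm long, in the slot with 2 mm play each side. Starts 0-25 mm from slot_start; slides with a few N of friction; pushed low on the drum it does not tip.
- plate: Grey holding plate fixed on the bench, 160 mm in its x (-75 to +85) by 185 mm in its y (-95 to +90), top face 24 mm above the bench; yaw varies. Origin on the bench surface under it; z up. The L slot is 16 mm wide, 21 mm deep, with upright walls and closed ends: long leg along the plate's +y, then short leg from the corner along its +x.
- slot_start (a point): Closed start of the long leg, on the slot's centre line at the plate's top face: where the hub's origin is when its axle touches that end (plate frame -20, -50, 24 mm).
- slot_corner (a point): Corner of the L, where the centre lines of the two legs cross, at the plate's top face, 95 mm from slot_start (plate frame -20, 45, 24 mm). The slot wall stops the axle 2 mm past it.
- slot_end (a point): Closed far end of the short leg, on its centre line at the plate's top face, 60 mm from slot_corner: where the hub's origin is when it is fully home, its axle touching the end wall (plate frame 40, 45, 24 mm).
- spare_hub: Bystander: small plain hub standing loose on the bench beyond the plate's +y edge, 42 mm diameter, 66 mm tall. Origin: centre of its underside.
- grease_jar: Bystander: plain pale jar with a metal lid standing on the bench beyond the plate's -y edge, 54 mm diameter, 60 mm tall. Origin: centre of its underside.
- cone_wrench: Bystander: steel wrench, 150 mm long, lying on the bench beyond the plate's +x edge, about parallel to that edge. Origin: at its middle, underside; its x axis runs along it.

How it is judged:
By the outcome, as a careful person would: the job done as asked, in the order asked, and still so for the second after the job is handed in, with the robot touching nothing.
It also fails if it takes over 51 s, if anything falls off the work surface, if the arm or the gripper's body presses on something with over 40 N, if the wrist force passes 120 N, or if a joint passes its speed limit or range.

## Robot

A 6-joint arm with a two-finger parallel gripper is mounted at the origin on the work surface. World frame = base frame: x ahead of the robot, y to its left, z up, the work surface at z = 0. Lengths are in m, angles in rad, forces in N, time in s.
With the tool pointing down it reaches from about 0.4 to 0.825 m from the base axis. Payload 7 kg.
Tool frame: the origin (TCP) lies at the very end of the fingers, on their centre line; the grasp point (between the pads) lies 19 mm behind it; z points along the fingers, y is the line along which they close (so a half turn about z gives the same grasp; the last joint's range is limited). The gripper opens to 88 mm and grips with 3 to 60 N. Pads are 19 mm wide; open, the fingers measure 130 mm over their backs; the gripper's body (78 mm by 193 mm) begins 47 mm behind the grasp point.
Start: joints at [-0.824, 0.359, 0.012, 0, -1.224, -0.288], TCP at [0.299, -0.605, 0.227] pointing down, gripper open.
Joint ranges: [-3.07, 3.07], [-1.43, 2.12], [-1.02, 1.25], [-3.03, 1.67], [-3.05, -0], [-3.03, 3.03]. Speed limits (rad/s): [2.39, 2.39, 3.01, 3.14, 3.14, 3.14].

## Interface

Orientations are given as [roll, pitch, yaw] about the fixed x, y, z axes, in that order (R = Rz(yaw) Ry(pitch) Rx(roll)).
In Python, from station import arm gives the robot as it stands.
- The arm moves only by the tool step_arm, never from a script. Its argument "rows" is a list of rows, each a list of 5 numbers: the shift along the world's x, y, z in m, then the turn about the world's z in rad, then the finger opening in m, from 0 to 0.0876. In form: [[x, y, z, spin, gripper], ...]. A call has 1 to 20 rows; each row is the pose to reach, as a shift and turn from the pose commanded when the call began; what a row does not reach only later rows make up. A row lasts 1/10 s, in which the tool goes at most 50 mm and 8.59 degrees, less where a joint would pass 70% of its speed; a pose out of reach is approached as far as the arm can. A call with a gripper value outside its range is refused whole. The fingers move at their own pace and stop on an object; "newtons" is the grip in N (left out, the last holds). Time passes only in rows, so rows that repeat a pose let the fingers close. It gives the time, the measured TCP pose, the force, the opening and the grip force at its end, in the units of the state.
- arm.get_state(): the state, without advancing time (a new reading comes with each control period).
- arm.grab_frame(name): name is "scene" or "top" or "wrist"; returns a dict with "color" (400x640x3 uint8, blue, green, red), "vfov" (degrees; the focal length in pixels is half the picture's height over the tangent of half this angle, whatever the lens; pixels are square), "cx", "cy" (the principal point, pixels), "rvec" (rotation vector, rad) and "tvec" (3), from world to camera coordinates, as OpenCV has them. Camera axes: x right, y down, z forward; pixel columns grow to the right and rows downward; lengths in m; the calibration is good to about 2 mm. A picture is of the moment at which its call begins. There is no depth.
- arm.job_done(): hands the job in; it is judged then, once.
The state is a dict: "t": time; "q": joint angles; "qd": joint speeds; "joint_efforts": joint torques, N m; "eef_pos": TCP position; "ee_rot": TCP orientation; "force": force on the tool from outside, world axes, zero at the start; "moment": the same for the moment, N m; "width": finger opening in m; "gripper_force": force on a finger pad.
Only numpy, scipy, OpenCV 4.12 (cv2) and the standard library are available. Lean on these libraries where they do the work, as an engineer would, in place of code of your own. Each camera call takes 0.05 s, during which the arm holds its last target. There are 200 camera calls.

## Working session

There is one attempt and no reset: what is moved stays moved. The work goes in short steps, Python scripts to look and compute and a tool call to move; the robot and the scene stay as the last step left them, time stands still between calls to the robot, and variables do not carry over. Pictures are saved under pics/ and viewed, at most 10 in all, crops included, and the job is handed in when it is done.

Besides the shell and the picture viewer there is one more tool, called after ">>>" as name(argument=value, ...), one argument or row to a line, values as JSON. step_arm: Moves the arm, as the interface text tells. Its arguments: {"type":"object","properties":{"rows":{"type":"array"},"newtons":{"type":"number"}},"required":["rows"]}

```bash
mkdir -p pics
cat > h.py <<'E'
import numpy as np, cv2
from station import arm
def grab(name,fn=None):
    f=arm.grab_frame(name)
    if fn: cv2.imwrite('pics/'+fn,f['color'])
    return f
def cam(f):
    fl=200/np.tan(np.radians(f['vfov'])/2)
    K=np.array([[fl,0,f['cx']],[0,fl,f['cy']],[0,0,1.]])
    R=cv2.Rodrigues(np.array(f['rvec'],float))[0]
    return K,R,np.array(f['tvec'],float).ravel()
def back(c,uv,z):
    K,R,t=c
    d=R.T@np.linalg.inv(K)@np.array([uv[0],uv[1],1.]); o=-R.T@t
    return o+d*(z-o[2])/d[2]
def proj(c,P):
    K,R,t=c
    p=K@(R@np.asarray(P,float)+t); return p[:2]/p[2]
E
python3 - <<'E'
from h import *
import pickle
for n in('top','scene'):
    f=grab(n,n+'0.png'); pickle.dump(cam(f),open(n+'.pkl','wb')); print(n,f['vfov'],-cam(f)[1].T@cam(f)[2])
s=arm.get_state(); print(s['t'],s['eef_pos'],s['ee_rot'],s['width'])
E
```

```text
top 53.57902638034276 [0.46958009 0.02605785 0.80813998]
scene 51.80035723732844 [1.25755003 0.12850546 0.58169078]
0.1 [ 0.29871074 -0.60480707  0.22569683] [ 3.14006166e+00 -1.41016031e-04 -2.68289860e+00] 0.08758929082882927
```

View pics/top0.png

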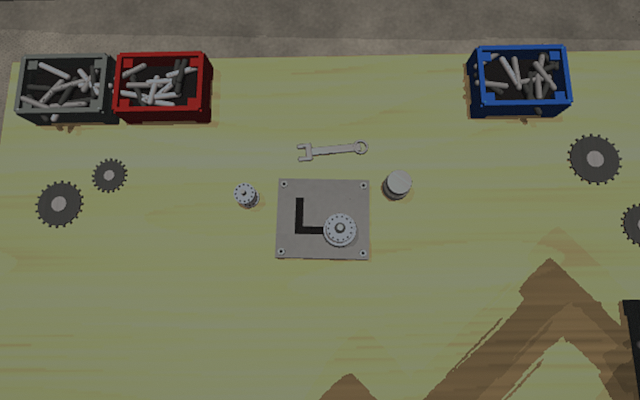

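View pics/scene0.png

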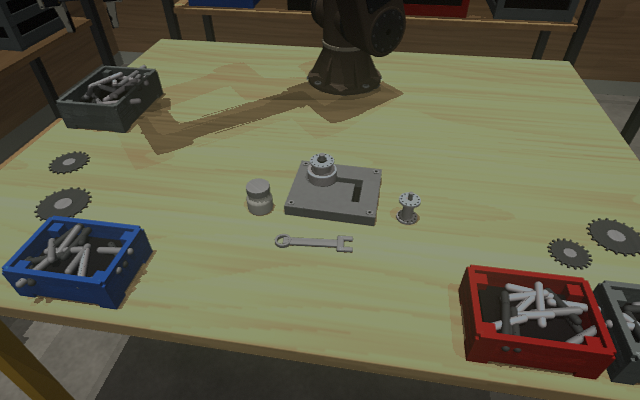

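The top view shows the plate at about (278-369, 180-260). The long leg runs left along row 230 and the short leg runs up at column 299. The hub is at (340, 229), the spare hub at (246, 195), the jar at (398, 185) and the wrench above the plate. I'll enlarge a crop next.

Run:
```python
import cv2
i=cv2.imread('pics/top0.png')[135:275,225:425]
cv2.imwrite('pics/top0c.png',cv2.resize(i,None,fx=4,fy=4,interpolation=cv2.INTER_CUBIC))
```

```text
(no output)
```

View pics/top0c.png

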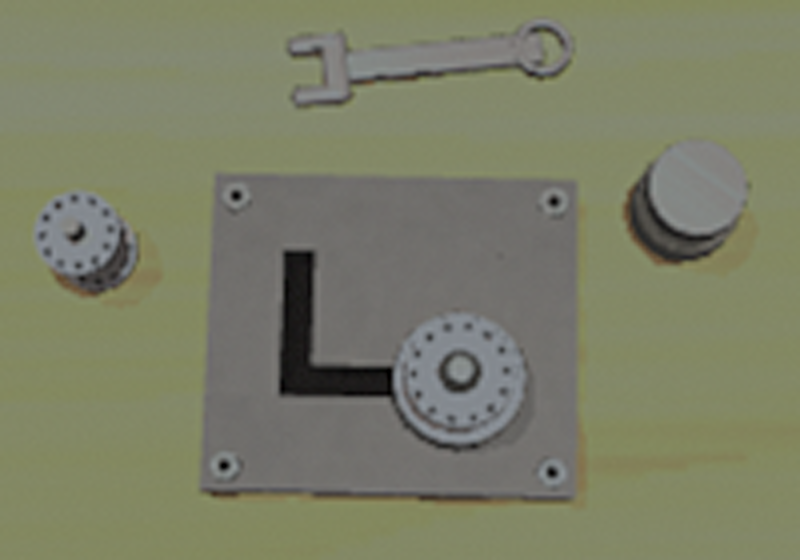

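The crop shows the plate's top corners at TL (218,175), TR (578,182), BR (574,498) and BL (203,490). The hub's axle tip is at (460,368), the jar lid centre at (697,187), the spare hub's top at (77,233), and the wrench spans (292-572, 20-105).

Run:
```python
from h import *
import pickle
c=pickle.load(open('top.pkl','rb'))
px=lambda u,v:((u+.5)/4-.5+225,(v+.5)/4-.5+135)
loc=np.array([[85,90],[85,-95],[-75,-95],[-75,90]])/1e3
W=np.array([back(c,px(*p),.024)[:2] for p in[(218,175),(578,182),(574,498),(203,490)]])
lc=loc-loc.mean(0); wc=W-W.mean(0)
U,S,Vt=np.linalg.svd(lc.T@wc); R=(U@Vt).T
t=W.mean(0)-R@loc.mean(0); print('yaw',np.arctan2(R[1,0],R[0,0]),'org',t,'det',np.linalg.det(R)); print('res',(loc@R.T+t-W)*1e3)
np.savez('plate.npz',R=R,t=t)
for n,p in dict(start=(-20,-50),corner=(-20,45),end=(40,45)).items(): print(n,R@np.array(p)/1e3+t)
for n,p,z in(('hub',(460,368),.086),('jar',(697,187),.06),('spare',(77,233),.066),('wrL',(292,70),.005),('wrR',(572,48),.005)):
    w=back(c,px(*p),z)[:2]; print(n,w,'plate',R.T@(w-t)*1e3)
for p in[(298,252),(297,380)]:
    w=back(c,px(*p),.024)[:2];print('slot',R.T@(w-t)*1e3)
```

```text
yaw -0.034180522395514994 org [0.5751613  0.04915238] det 1.0000000000000004
res [[ 0.70607241  1.07386157]
 [ 0.4420309  -0.66691586]
 [-0.91121634 -1.7685953 ]
 [-0.23688697  1.36164959]]
start [ 5.53464285e-01 -1.34939043e-04]
corner [0.5567108  0.09480957]
end [0.61667576 0.09275914]
hub [0.55495225 0.01427295] plate [-19.00528246 -35.54967815]
jar [ 0.64461386 -0.10197132] plate [  74.57647913 -148.66196871]
spare [0.62441306 0.19669786] plate [ 44.18079255 149.14242281]
wrL [0.72372974 0.09934715] plate [146.76631802  55.24260618]
wrR [ 0.73372216 -0.04877763] plate [161.81489331 -92.45417085]
slot [45.25739783 46.52555472]
slot [-19.50720091  44.53236494]
```

>>> step_arm(
  rows=[
    [0.016, 0.035, 0, 0.07, 0],
    [0.032, 0.07, 0, 0.14, 0],
    [0.048, 0.105, 0, 0.21, 0],
    [0.064, 0.14, 0, 0.28, 0],
    [0.08, 0.176, 0, 0.35, 0],
    [0.096, 0.211, 0, 0.42, 0],
    [0.112, 0.246, 0, 0.49, 0],
    [0.128, 0.281, 0, 0.56, 0],
    [0.144, 0.316, 0, 0.63, 0],
    [0.16, 0.352, 0, 0.7, 0],
    [0.176, 0.387, 0, 0.77, 0],
    [0.192, 0.422, 0, 0.84, 0],
    [0.208, 0.457, 0, 0.91, 0],
    [0.224, 0.493, 0, 0.98, 0],
    [0.24, 0.528, 0, 1.04, 0],
    [0.25, 0.552, 0, 1.078, 0],
    [0.253, 0.563, 0, 1.078, 0],
    [0.253, 0.563, -0.03, 1.078, 0],
    [0.253, 0.563, -0.06, 1.078, 0],
    [0.253, 0.563, -0.09, 1.078, 0],
  ],
)

```text
t: 2.1
eef_pos: [0.5515, -0.0424, 0.1356]
ee_rot: [-3.141, 0.0, -1.606]
force: [-0.4, 0.4, 0.2]
width: 0.0005
gripper_force: 0.0
```

>>> step_arm(
  rows=[
    [0, 0, -0.03, 0, 0],
    [0, 0, -0.06, 0, 0],
    [0, 0, -0.08, 0, 0],
    [0, 0, -0.092, 0, 0],
    [0, 0, -0.1, 0, 0],
    [0, 0, -0.105, 0, 0],
    [0, 0, -0.105, 0, 0],
  ],
)

```text
t: 2.8
eef_pos: [0.552, -0.0423, 0.0316]
ee_rot: [-3.142, -0.0, -1.605]
force: [0.4, 0.4, -1.0]
width: 0.0004
gripper_force: 0.0
```

Run:
```python
from h import *
a=grab('top');b=grab('scene')
A=cv2.resize(a['color'][150:280,250:430],None,fx=3,fy=3,interpolation=2)
B=cv2.resize(b['color'][90:250,230:430],None,fx=3*.8125,fy=3*.8125,interpolation=2)
h=min(len(A),len(B)); cv2.imwrite('pics/p1.png',cv2.resize(np.hstack([A[:h],B[:h]]),(800,int(h*800/(A.shape[1]+B.shape[1])))))
```

```text
(no output)
```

View pics/p1.png

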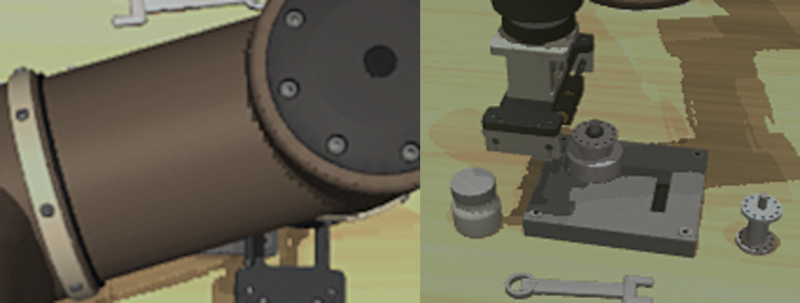

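The right-hand half (scene camera) shows the closed fingers standing on the -y side of the hub, with everything else undisturbed. The arm blocks the top view. I'll push along the long leg now.

>>> step_arm(
  rows=[
    [0, 0.004, 0, 0, 0],
    [0, 0.008, 0, 0, 0],
    [0, 0.012, 0, 0, 0],
    [0.001, 0.016, 0, 0, 0],
    [0.001, 0.02, 0, 0, 0],
    [0.001, 0.024, 0, 0, 0],
    [0.001, 0.028, 0, 0, 0],
    [0.001, 0.032, 0, 0, 0],
    [0.001, 0.036, 0, 0, 0],
    [0.001, 0.04, 0, 0, 0],
    [0.002, 0.044, 0, 0, 0],
    [0.002, 0.048, 0, 0, 0],
    [0.002, 0.052, 0, 0, 0],
    [0.002, 0.056, 0, 0, 0],
    [0.002, 0.06, 0, 0, 0],
    [0.002, 0.064, 0, 0, 0],
    [0.002, 0.068, 0, 0, 0],
    [0.003, 0.072, 0, 0, 0],
    [0.003, 0.076, 0, 0, 0],
    [0.003, 0.08, 0, 0, 0],
  ],
)

```text
t: 4.9
eef_pos: [0.5548, 0.0375, 0.0318]
ee_rot: [3.141, -0.001, -1.605]
force: [-0.0, -6.0, 3.0]
width: 0.0007
gripper_force: 2.7
```

Run:
```python
from h import *
b=grab('scene')
cv2.imwrite('pics/p2.png',cv2.resize(b['color'][110:260,230:430],None,fx=4,fy=4,interpolation=2))
```

```text
(no output)
```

View pics/p2.png

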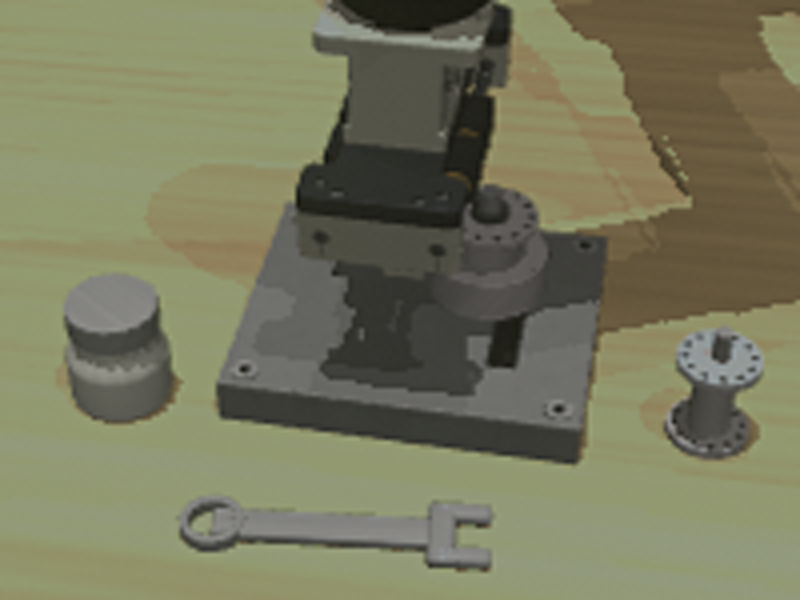

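The hub is moving upright, with its axle tip at crop (490,200), and the push takes about 6 N. About 16 mm should remain. I'll go in small steps and watch for the wall.

>>> step_arm(
  rows=[
    [0, 0.003, 0, 0, 0],
    [0, 0.006, 0, 0, 0],
    [0, 0.009, 0, 0, 0],
    [0, 0.012, 0, 0, 0],
    [0, 0.014, 0, 0, 0],
    [0, 0.014, 0, 0, 0],
  ],
)

```text
t: 5.55
eef_pos: [0.5548, 0.0517, 0.0317]
ee_rot: [3.141, -0.0, -1.605]
force: [-0.9, -4.1, 2.7]
width: 0.0004
gripper_force: 2.0
```

Run:
```python
from h import *
b=grab('scene');c=cam(b)
P=np.load('plate.npz');
cr=b['color'][130:230,280:420].copy()
for y in(41,43,45,47):
    w=P['R']@np.array([-.020,y/1e3])+P['t']; print(y,(proj(c,[*w,.086])-[280,130])*5+2)
cv2.imwrite('pics/p3.png',cv2.resize(cr,None,fx=5,fy=5,interpolation=2))
```

```text
41 [391.42168038 139.32996728]
43 [396.24261609 139.85576591]
45 [401.06702373 140.3819432 ]
47 [405.89490707 140.90849957]
```

View pics/p3.png

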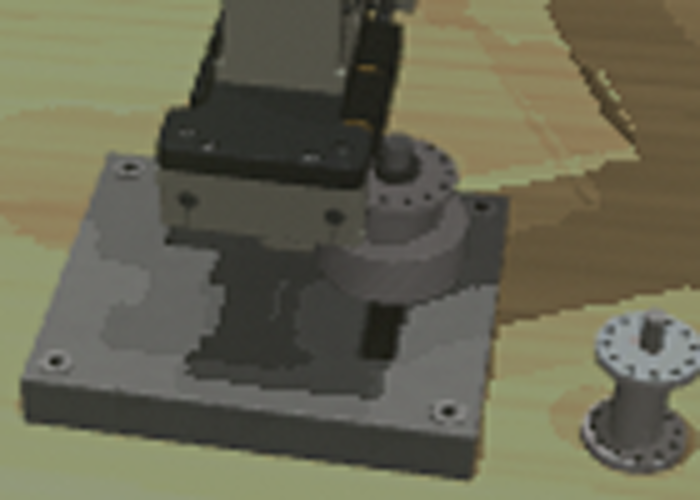

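The axle tip is at crop (399,143), so plate y is about 44. I'll nudge it on to the wall.

>>> step_arm(
  rows=[
    [0, 0.001, 0, 0, 0],
    [0, 0.002, 0, 0, 0],
    [0, 0.0025, 0, 0, 0],
    [0, 0.0025, 0, 0, 0],
  ],
)

```text
t: 6.0
eef_pos: [0.5548, 0.054, 0.0317]
ee_rot: [3.141, -0.0, -1.605]
force: [-0.1, -4.9, 3.6]
width: 0.0008
gripper_force: 2.7
```

>>> step_arm(
  rows=[
    [0, 0.0007, 0, 0, 0],
    [0, 0.0014, 0, 0, 0],
    [0, 0.0014, 0, 0, 0],
  ],
)

```text
t: 6.3
eef_pos: [0.5548, 0.0554, 0.0317]
ee_rot: [3.141, -0.0, -1.605]
force: [0.1, -5.5, 4.3]
width: 0.0002
gripper_force: 2.7
```

At the corner. Backing off and going low around to the hub's -x side, with a quarter turn.

>>> step_arm(
  rows=[
    [0, -0.015, 0, 0, 0],
    [0, -0.03, 0, 0, 0],
    [0, -0.045, 0, 0, 0],
    [-0.015, -0.045, 0, -0.12, 0],
    [-0.03, -0.045, 0, -0.24, 0],
    [-0.045, -0.045, 0, -0.36, 0],
    [-0.06, -0.045, 0, -0.48, 0],
    [-0.068, -0.045, 0, -0.6, 0],
    [-0.068, -0.04, 0, -0.72, 0],
    [-0.068, -0.03, 0, -0.84, 0],
    [-0.068, -0.02, 0, -0.96, 0],
    [-0.068, -0.01, 0, -1.08, 0],
    [-0.068, 0, 0, -1.2, 0],
    [-0.068, 0.01, 0, -1.32, 0],
    [-0.068, 0.02, 0, -1.44, 0],
    [-0.068, 0.03, 0, -1.54, 0],
    [-0.068, 0.037, 0, -1.571, 0],
    [-0.064, 0.042, 0, -1.571, 0],
    [-0.06, 0.042, 0, -1.571, 0],
    [-0.06, 0.042, 0, -1.571, 0],
  ],
)

```text
t: 8.3
eef_pos: [0.4956, 0.0974, 0.0315]
ee_rot: [3.141, 0.0, 3.108]
force: [-0.3, -0.3, -0.3]
width: 0.0005
gripper_force: 0.0
```

Run:
```python
from h import *
b=grab('scene');c=cam(b)
P=np.load('plate.npz');
cr=b['color'][110:230,280:420].copy()
for y in(43,45,47):
    w=P['R']@np.array([-.020,y/1e3])+P['t']; print(y,(proj(c,[*w,.086])-[280,110])*5+2)
cv2.imwrite('pics/p4.png',cv2.resize(cr,None,fx=5,fy=5,interpolation=2))
```

```text
43 [396.24261609 239.85576591]
45 [401.06702373 240.3819432 ]
47 [405.89490707 240.90849957]
```

View pics/p4.png

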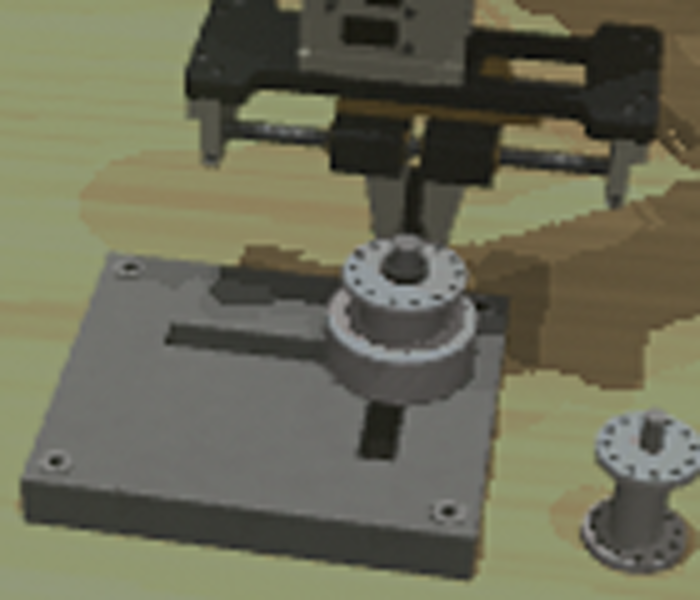

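The hub stands upright at the corner (tip (406,246), plate y about 46.5), with the fingers behind it on the -x side. Now I'll push along the short leg.

>>> step_arm(
  rows=[
    [0.004, 0, 0, 0, 0],
    [0.008, 0, 0, 0, 0],
    [0.012, 0, 0, 0, 0],
    [0.016, -0.001, 0, 0, 0],
    [0.02, -0.001, 0, 0, 0],
    [0.024, -0.001, 0, 0, 0],
    [0.028, -0.001, 0, 0, 0],
    [0.032, -0.001, 0, 0, 0],
    [0.036, -0.001, 0, 0, 0],
    [0.04, -0.001, 0, 0, 0],
    [0.044, -0.002, 0, 0, 0],
    [0.048, -0.002, 0, 0, 0],
    [0.052, -0.002, 0, 0, 0],
    [0.056, -0.002, 0, 0, 0],
    [0.06, -0.002, 0, 0, 0],
    [0.064, -0.002, 0, 0, 0],
    [0.068, -0.002, 0, 0, 0],
    [0.072, -0.003, 0, 0, 0],
    [0.074, -0.003, 0, 0, 0],
  ],
)

```text
t: 10.25
eef_pos: [0.5675, 0.0941, 0.0312]
ee_rot: [-3.14, -0.003, 3.107]
force: [-7.3, 0.6, 5.5]
width: 0.0003
gripper_force: 3.5
```

>>> step_arm(
  rows=[
    [0.002, 0, 0, 0, 0],
    [0.004, 0, 0, 0, 0],
    [0.005, 0, 0, 0, 0],
    [0.006, 0, 0, 0, 0],
    [0.006, 0, 0, 0, 0],
  ],
)

```text
t: 10.75
eef_pos: [0.5733, 0.094, 0.0312]
ee_rot: [-3.14, -0.003, 3.107]
force: [-6.2, -0.7, 5.0]
width: 0.0004
gripper_force: 3.0
```

>>> step_arm(
  rows=[
    [0.001, 0, 0, 0, 0],
    [0.002, 0, 0, 0, 0],
    [0.003, 0, 0, 0, 0],
    [0.003, 0, 0, 0, 0],
  ],
)

```text
t: 11.15
eef_pos: [0.5743, 0.0939, 0.0311]
ee_rot: [-3.14, -0.006, 3.107]
force: [-14.1, 2.5, 11.0]
width: 0.0002
gripper_force: 7.3
```

>>> step_arm(
  rows=[
    [0.001, 0, 0, 0, 0],
    [0.002, 0, 0, 0, 0],
    [0.002, 0, 0, 0, 0],
  ],
)

```text
t: 11.45
eef_pos: [0.5744, 0.0938, 0.0311]
ee_rot: [-3.139, -0.009, 3.106]
force: [-20.9, 4.8, 17.2]
width: 0.0005
gripper_force: 11.0
```

Stopped at the wall: the tool moved 0.1 mm while the force rose to 21 N. Backing off and looking.

>>> step_arm(
  rows=[
    [-0.005, 0, 0, 0, 0],
    [-0.02, 0.001, 0, 0, 0],
    [-0.04, 0.001, 0, 0, 0],
    [-0.06, 0.002, 0, 0, 0],
    [-0.08, 0.003, 0.02, 0, 0],
    [-0.085, 0.003, 0.06, 0, 0],
    [-0.085, 0.003, 0.1, 0, 0],
    [-0.085, 0.003, 0.13, 0, 0],
    [-0.085, 0.003, 0.13, 0, 0],
  ],
)

```text
t: 12.35
eef_pos: [0.4977, 0.0989, 0.1663]
ee_rot: [3.138, 0.008, 3.108]
force: [-0.1, 0.7, -0.9]
width: 0.0005
gripper_force: 0.0
```

Run:
```python
from h import *
b=grab('scene');c=cam(b)
P=np.load('plate.npz');
cr=b['color'][130:250,240:420].copy()
for x in(36,38,40):
    w=P['R']@np.array([x/1e3,.045])+P['t']; print(x,(proj(c,[*w,.086])-[240,130])*4.4+2)
cv2.imwrite('pics/p5.png',cv2.resize(cr,None,fx=4.4,fy=4.4,interpolation=2))
```

```text
36 [513.6457625  195.59890106]
38 [513.06183791 198.29886273]
40 [512.47579221 201.00863201]
```

View pics/p5.png

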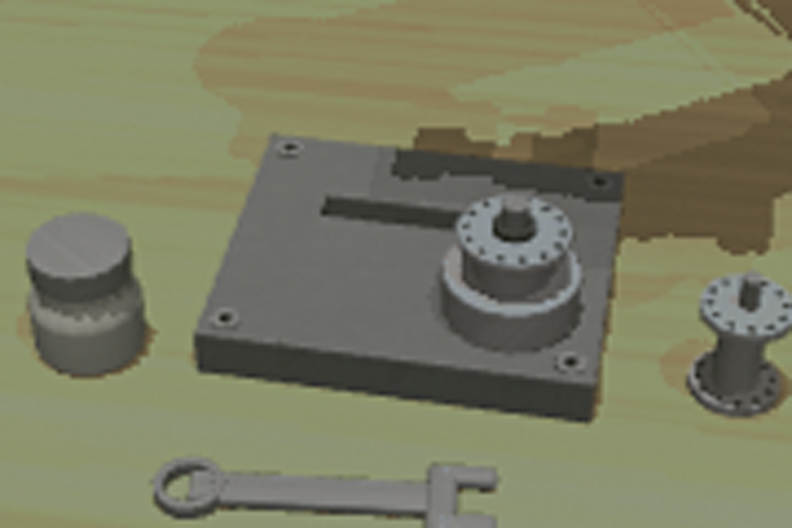

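The axle tip is at crop (517,203) and the prediction for fully home was (512,201). The hub is home and upright, and the bystanders haven't moved.

```bash
python3 -c "
from station import arm
print(arm.job_done())"
```

```text
the job is handed in; nothing more can be done
None
```

The hub was pushed along the long leg to the corner, then along the short leg until the end wall stopped it, and it stands upright there. The job was handed in at about 12.4 s, with the fingers clear and the spare hub, jar and wrench left where they were.

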